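Present an ear cup to the inspection head

TASK

Slide the inspection station's clear window fully open, then take the ear cup out of the green tray and carry it over everything standing between. Finish with the cup held level and still in the open well, directly over the oblong glass-faced head with its long side along the head's long side, about 10 mm above the glass: the program ends while the gripper is still holding it there. Nothing may ever touch the head, the cup must not be left resting on the station, and leave the other things on the bench where they are.

Things in the scene. Friction and masses are not known exactly. Their poses are not given: they have to be found in the camera images.
- station: Grey inspection station fixed to the bench, 200 mm wide (y), deck 100 mm high from x = -100 to +260. Origin: on the bench under the centre of its open-topped well (150 x 150 mm inside, floor at 20 mm); deck solid beyond x = 75. Two tracks along x at y = +-95, tops at 114 mm. x: the way the window opens, roughly away from the robot, turned up to 9 degrees; z up.
- window (a joint): Clear window in an aluminium frame (166 x 176 mm, top 110 mm above the bench) that slides along the station's +x over the deck: 0 = shut over the well, 0.15 m = fully open at its stop (the well is then clear). It starts shut or a little ajar and stays where it is left; it moves with about 2 N.
- window_handle (a point): Centre of the top edge of the window's black upright handle fin: 12 mm thick (station x), 70 mm wide (station y), 34 mm tall above the frame, its top 145 mm above the bench. At station x = -55 mm, y = 0 when shut, x = +95 mm when fully open. Axes as the station's. Can be pinched from above across its thickness.
- gauge_face (a point): Centre of the glass top of the inspection head, an oblong (round-ended) aluminium pedestal 95 (x) x 65 (y) mm fixed in the middle of the well, its glass 80 mm above the bench, i.e. 20 mm below the deck. x along its long side (same as the station's x), z up.
- tray: Green open tray fixed to the bench, 200 (x) x 170 (y) x 45 mm high, walls and floor 5 mm thick, on the other side of the bench from the station. Origin: under its centre.
- cup: Black oblong (round-ended) ear cup of a hearing protector, 95 (x) x 65 (y) mm, about 0.12 kg, lying open side down on the tray's floor. Origin: centre of its flat underside; x along its long side, z up. Its back rises to 40 mm; on it a grey block, 36 (x) x 18 (y) mm, from 40 to 74 mm above the underside, to grip across its 18 mm. Either end may lead.
- cup_block (a point): Centre of the top of the grey block, 74 mm above the cup's underside. Axes as the cup's.
- bin: Blue stock bin, loose, 200 (x) x 100 (y) x 100 mm high, 1.4 kg, standing between tray and station. Origin: centre of its underside. Leave where it is.
- driver: Screwdriver lying on the bench in front of the robot, loose. Leave where it is.
- bottle: White bottle with red cap, 64 mm wide, 130 mm high, loose, at the left end of the bench; origin: centre of its underside. Leave where it is.
- headset: Finished ear defenders, two orange cups and a black band, about 230 x 165 mm, 40 mm high, lying loose at the right end of the bench. Leave where it is.
- gauge: The whole inspection head in the well (see gauge_face): origin at the centre of its foot, 60 mm below the glass; axes as the station's. It must not be touched.
Things that resemble listed ones, but are neither listed nor needed, are in the scene too. Leave any purple or turquoise look-alike of the cup alone.

How it is judged:
By the outcome, as a careful person would: the job done as asked, in the order asked, and still so for the second after the job is handed in, while the arm keeps its last pose, push and grip.
It also fails if it takes over 59 s, if anything falls off the work surface, if the arm or the gripper's body presses on something with over 40 N, if the wrist force passes 120 N, or if a joint passes its speed limit or range.

ROBOT

A 6-joint arm with a two-finger parallel gripper is mounted at the origin on the work surface. World frame = base frame: x ahead of the robot, y to its left, z up, the work surface at z = 0. Lengths are in m, angles in rad, forces in N, time in s.
With the tool pointing down it reaches from about 0.25 to 0.8 m from the base axis. Payload 3.9 kg.
Tool frame: the origin (TCP) lies midway between the tips of the shut fingers; the grasp point (between the pads) lies 19 mm behind it; z points along the fingers, y is the direction in which the jaws open and shut (so a half turn about z gives the same grasp; the last joint's range is limited). The gripper opens to 85 mm and grips with 20 to 120 N. Pads are 22 mm wide; open, the fingers measure 114 mm over their backs; the gripper's body (76 mm by 85 mm) begins 54 mm behind the grasp point. The pads swing forward as they close: fully open they stand 13 mm farther back than shut.
Start: joints at [1.265, 0.26, -0.138, 1.173, 0, 1.571], TCP at [0.158, 0.501, 0.209] pointing down, gripper open.
Joint ranges: [-2.78, 2.78], [-0.83, 1.72], [-1.28, 1.37], [-1.9, 2.12], [-1.57, 1.48], [-3.14, 3.14]. Speed limits (rad/s): [2.57, 2.57, 3.14, 3.14, 3.14, 3.14].

INTERFACE

Orientations are given as [roll, pitch, yaw] about the fixed x, y, z axes, in that order (R = Rz(yaw) Ry(pitch) Rx(roll)).
In Python, from bench import env, telemetry, optics gives the robot as it stands. Calls block until the motion is done:
- env.move_to(position, orientation): joint-space move of the TCP to a pose.
- env.servo_line(position, ori=None, velocity=0.15): straight line of the TCP; ori=None keeps the orientation; velocity is the mean speed in m/s.
- env.set_joints(angles): joint-space move.
- env.command_gripper(opening, grip_force=None): finger opening in m; grip_force is the grip in N (None keeps the last); returns when the fingers have stopped.
- env.sleep(seconds).
- env.inverse_kinematics(position, orientation): joint angles nearest the present ones, or None.
- telemetry.sense(): the state.
- optics.capture(name): name is "side" or "top"; returns a dict with "frame" (400x640x3 uint8, red, green, blue), "camera_matrix" (3x3 intrinsics, pixels), "dist" ([k1, k2, p1, p2, k3] as OpenCV has them; the pictures are not rectified), "R" (3x3) and "t" (3): a world point X has camera coordinates R X + t. Camera axes: x right, y down, z forward; pixel columns grow to the right and rows downward; lengths in m; the calibration is good to about 2 mm. A picture is of the moment at which its call begins. There is no depth.
A pose or a line that the arm cannot do raises env.MotionError and nothing moves.
- env.sign_off(): hands the job in, once; it reports no verdict.
Trained networks look in a picture, given as the dict that the camera call returned (one of the last four; its "shot" number tells which), for a name from the list of things; names that differ only in an ending like _2 or _b are one class to them, and where a whole thing is asked for, a point or a joint stands for the part that bears it (a point fixed in the world has none). Each returns a list of dicts, best first, with "confidence" (0 to 1); they miss things now and then, are a little off and sometimes report something else, mostly with a low value. They report only what shows in the picture. A call takes as long as a camera call. They do not tell look-alikes from the thing itself.
- optics.look_for(picture, target): "at" ([x, y, z] in m, in world coordinates, good to about 4 mm: the middle of the surface that is visible of it).
- optics.spot_point(picture, target): "at" ([x, y, z] in m, in world coordinates, good to about 4 mm: a listed point, or the origin of a listed thing).
The state is a dict: "clock": time; "joints": joint angles; "qd": joint speeds; "joint_efforts": joint torques, N m; "tool_pos": TCP position; "orientation": TCP orientation; "contact_force": force on the tool from outside, world axes, zero at the start; "moment": the same for the moment, N m; "opening": finger opening in m.
Only numpy, scipy, OpenCV 4.12 (cv2) and the standard library are available. Lean on these libraries where they do the work, as an engineer would, in place of code of your own. Each camera call takes 0.05 s, during which the arm holds its last target. There are 200 camera calls.

## Working session

There is one attempt and no reset: what is moved stays moved. The work goes in short steps, each a Python script; the robot and the scene stay as the last script left them, time stands still between calls to the robot, and variables do not carry over. Pictures are saved under pics/ and viewed, about 8 in all and at most 12, crops included, and the job is handed in when it is done.

```bash
ls; mkdir -p pics
cat > h.py <<'E'
import numpy as np, cv2
from bench import env, telemetry, optics
def save(n,im): cv2.imwrite(f'pics/{n}.png',cv2.cvtColor(im,cv2.COLOR_RGB2BGR))
def proj(p,X):
    return cv2.projectPoints(np.array(X,float).reshape(-1,1,3),cv2.Rodrigues(p['R'])[0],p['t'],p['camera_matrix'],np.array(p['dist']))[0].reshape(-1,2)
def unproj(p,uv,z):
    n=cv2.undistortPoints(np.array(uv,float).reshape(-1,1,2),p['camera_matrix'],np.array(p['dist'])).reshape(-1,2)
    R=np.array(p['R']);C=-R.T@p['t'];out=[]
    for a in n:
        d=R.T@np.array([a[0],a[1],1]);out.append(C+d*(z-C[2])/d[2])
    return np.array(out)
E
python3 - <<'E'
from h import *
np.set_printoptions(precision=4,suppress=True)
for c in ('top','side'):
    p=optics.capture(c);save(c+'0',p['frame'])
    print(c,'cam',-np.array(p['R']).T@p['t'])
    for n in ['window_handle','gauge_face','station','tray','cup','cup_block','bin','bottle','driver','headset']:
        for d in optics.spot_point(p,n)[:3]:
            print(n,np.round(d['at'],4),round(d['confidence'],2),proj(p,d['at'])[0].round(0))
s=telemetry.sense();print(s['clock'],s['tool_pos'],s['orientation'],s['opening'],s['contact_force'])
E
```

```text
pics
top cam [ 0.2538 -0.0357  1.3565]
window_handle [0.4385 0.25   0.1429] 0.75 [238. 206.]
gauge_face [ 0.4164 -0.2353  0.0761] 0.38 [389. 214.]
station [ 0.471   0.2508 -0.0015] 0.7 [247. 203.]
station [0.436  0.2515 0.1458] 0.22 [237. 206.]
tray [ 0.4549 -0.2533 -0.0012] 0.86 [390. 205.]
cup [ 0.3658 -0.4419  0.0001] 0.69 [446. 230.]
cup [ 0.4168 -0.232   0.008 ] 0.62 [385. 216.]
cup [ 0.2717 -0.2467  0.0001] 0.61 [391. 258.]
cup_block [ 0.4172 -0.2378  0.0795] 0.85 [390. 213.]
cup_block [ 0.3679 -0.4385  0.0756] 0.71 [452. 228.]
cup_block [ 0.2747 -0.2423  0.0735] 0.55 [393. 257.]
bottle [0.5712 0.5104 0.0004] 0.76 [175. 176.]
driver [ 0.4008  0.0212 -0.0004] 0.48 [312. 222.]
driver [ 0.4178 -0.2331  0.006 ] 0.26 [385. 216.]
driver [ 0.4173 -0.2367  0.0772] 0.18 [389. 213.]
headset [0.398  0.024  0.0013] 0.72 [311. 222.]
headset [ 0.5209 -0.5187 -0.0014] 0.6 [465. 186.]
side cam [0.1097 1.288  1.2109]
window_handle [0.4327 0.2528 0.1404] 0.87 [298. 247.]
station [0.4695 0.2529 0.0016] 0.73 [288. 273.]
tray [ 0.4508 -0.2541  0.0004] 0.8 [330. 189.]
cup [ 0.3697 -0.4386  0.0015] 0.69 [357. 168.]
cup [ 0.4199 -0.2364  0.0045] 0.64 [336. 192.]
cup [ 0.2656 -0.2448  0.0036] 0.43 [372. 197.]
cup_block [ 0.3693 -0.4417  0.0761] 0.71 [358. 154.]
cup_block [ 0.4157 -0.2362  0.0739] 0.58 [337. 179.]
cup_block [ 0.2734 -0.2464  0.0723] 0.48 [372. 184.]
bottle [ 0.5679  0.5133 -0.0024] 0.69 [232. 326.]
driver [ 0.3957  0.0187 -0.0035] 0.7 [326. 234.]
headset [ 0.5193 -0.5172 -0.0017] 0.8 [329. 154.]
1.1 [0.158  0.5006 0.209 ] [ 3.1416 -0.      2.8358] 0.08519744404426542 [0.356  0.4112 1.0693]
```

Run:
```python
import cv2
a=cv2.imread('pics/top0.png');b=cv2.imread('pics/side0.png')
cv2.imwrite('pics/t1.png',cv2.resize(a[140:290,150:490],(800,353),interpolation=cv2.INTER_CUBIC))
cv2.imwrite('pics/s1.png',cv2.resize(b[120:350,200:430],(600,600),interpolation=cv2.INTER_CUBIC))
```

```text
(no output)
```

View pics/t1.png

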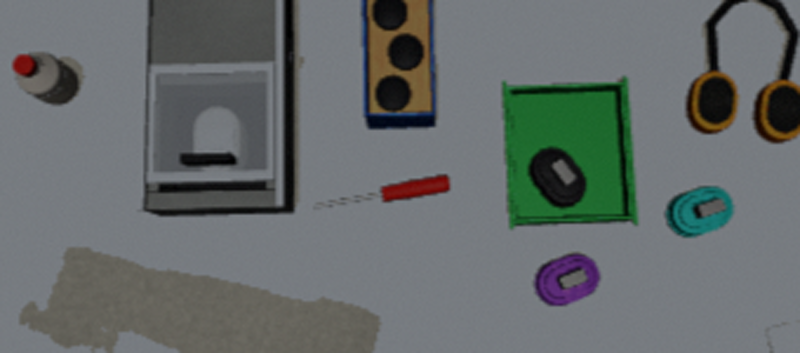

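View pics/s1.png

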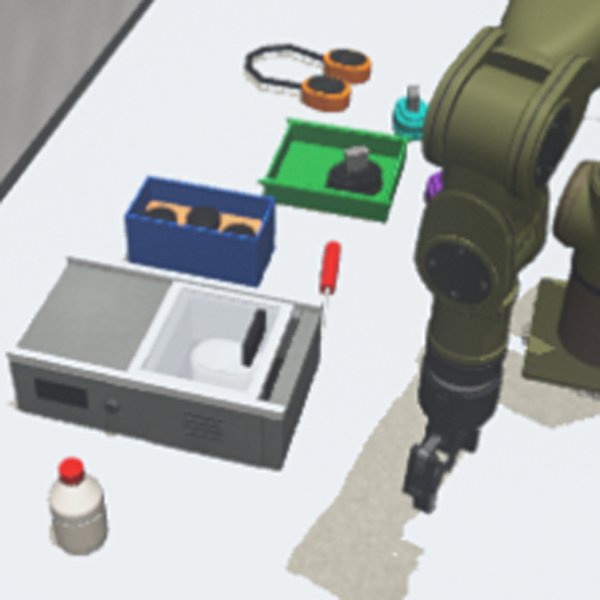

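Viewed 2. The top view shows three cup-like objects: black at (389,213) inside the green tray, purple at (391,258) on the bench, and turquoise at (449,229). The black one in the tray is the target. The window is slightly ajar, with its handle at (238,206). Next I'll fit the station and cup poses to the image edges, and confirm both in an enlarged crop.

```bash
cat >> h.py <<'E'
from scipy.optimize import minimize, brute
def grad(p):
    g=cv2.GaussianBlur(p['frame'],(0,0),0.8).astype(np.float32)
    return np.sqrt(sum(cv2.Sobel(g[...,i],cv2.CV_32F,*d)**2 for i in range(3) for d in((1,0),(0,1))))
def pose(q,P):
    c,s=np.cos(q[2]),np.sin(q[2]);P=np.array(P,float)
    return np.c_[q[0]+c*P[:,0]-s*P[:,1],q[1]+s*P[:,0]+c*P[:,1],P[:,2]]
def seg(pts,n=60): return np.vstack([np.linspace(a,b,n) for a,b in zip(pts[:-1],pts[1:])])
def rect(x0,x1,y0,y1,z): return seg([(x0,y0,z),(x1,y0,z),(x1,y1,z),(x0,y1,z),(x0,y0,z)])
def stad(z,L=.095,W=.065,n=40):
    r=W/2;h=L/2-r;a=np.linspace(-np.pi/2,np.pi/2,n)
    P=[(h+r*np.cos(t),r*np.sin(t),z) for t in a]+[(-h-r*np.cos(t),-r*np.sin(t),z) for t in a];return seg(P+P[:1],5)
def fit(ps,P,q0,dr=.015,da=.17):
    G=[(p,grad(p)) for p in ps]
    def f(q):
        X=pose(q,P);s=0
        for p,g in G:
            uv=proj(p,X).astype(np.float32)
            s-=np.minimum(cv2.remap(g,uv[:,0],uv[:,1],cv2.INTER_LINEAR),150).mean()
        return s
    q=brute(f,[(q0[0]-dr,q0[0]+dr),(q0[1]-dr,q0[1]+dr),(q0[2]-da,q0[2]+da)],Ns=13,finish=None)
    r=minimize(f,q,method='Nelder-Mead',options=dict(initial_simplex=np.array([q,q+[.002,0,0],q+[0,.002,0],q+[0,0,.02]])))
    return r.x,r.fun
STN=np.vstack([seg([(-.1,-.1,.114),(.26,-.1,.114)]),seg([(-.1,.1,.114),(.26,.1,.114)]),seg([(-.1,-.1,.1),(-.1,.1,.1)],40),seg([(.26,-.1,.1),(.26,.1,.1)],40)])
CUP=np.vstack([rect(-.018,.018,-.009,.009,.079),stad(.006)])
def over(p,Xs,box,k,size):
    x0,x1,y0,y1=box;im=cv2.resize(p['frame'][y0:y1,x0:x1],None,fx=k,fy=k,interpolation=cv2.INTER_CUBIC);o=im.copy()
    for X,c in Xs:
        for u,v in proj(p,X): cv2.circle(o,(int((u-x0+.5)*k),int((v-y0+.5)*k)),1,c,-1)
    o=np.hstack([im,o]);return o[:size[1],:size[0]]
E
python3 - <<'E'
from h import *
np.set_printoptions(precision=4,suppress=True)
T=optics.capture('top');S=optics.capture('side')
for ps in ([T],[S],[T,S]):
    qs,f=fit(ps,STN,(.47,.252,0));print('station',qs,f)
for ps in ([T],[S],[T,S]):
    for y0 in (.4,-.4,1.2,2.):
        qc,f=fit(ps,CUP,(.417,-.236,y0),.01,.4); print('cup',qc,f)
r=[]
for y0 in (0,.8,1.6,2.4): r.append(fit([T,S],CUP,(.417,-.236,y0),.01,.45))
qc=min(r,key=lambda a:a[1])[0];print(qs,qc)
np.save('q.npy',[qs,qc])
X=pose(qs,STN);C=pose(qc,CUP)
a=over(T,[(X,(255,0,0))],(205,285,115,240),5,(800,600))
b=over(T,[(C,(255,0,0))],(360,425,175,240),6,(800,600))
save('ov1',a[:600,:]);save('ov2',b)
E
```

```text
station [0.4669 0.2467 0.011 ] -148.37428283691406
station [0.4721 0.255  0.0161] -150.0
station [0.4676 0.2471 0.0121] -279.04998779296875
cup [ 0.4187 -0.2377  0.5333] -150.0
cup [ 0.4205 -0.2365  0.6338] -150.0
cup [ 0.4212 -0.2367  0.6889] -150.0
cup [ 0.42   -0.2368  0.6962] -150.0
cup [ 0.4284 -0.2442  0.6664] -137.48980712890625
cup [ 0.4218 -0.2411 -0.4601] -138.22808837890625
cup [ 0.4285 -0.2445  0.6409] -137.51974487304688
cup [ 0.4215 -0.2413  2.6857] -138.2402801513672
cup [ 0.4205 -0.2396  0.5473] -280.6048889160156
cup [ 0.4204 -0.2397  0.5479] -280.58026123046875
cup [ 0.4205 -0.2395  0.5416] -280.58837890625
cup [ 0.4209 -0.2393  3.6776] -280.4991760253906
[0.4676 0.2471 0.0121] [ 0.4205 -0.2396  0.5432]
```

View pics/ov1.png

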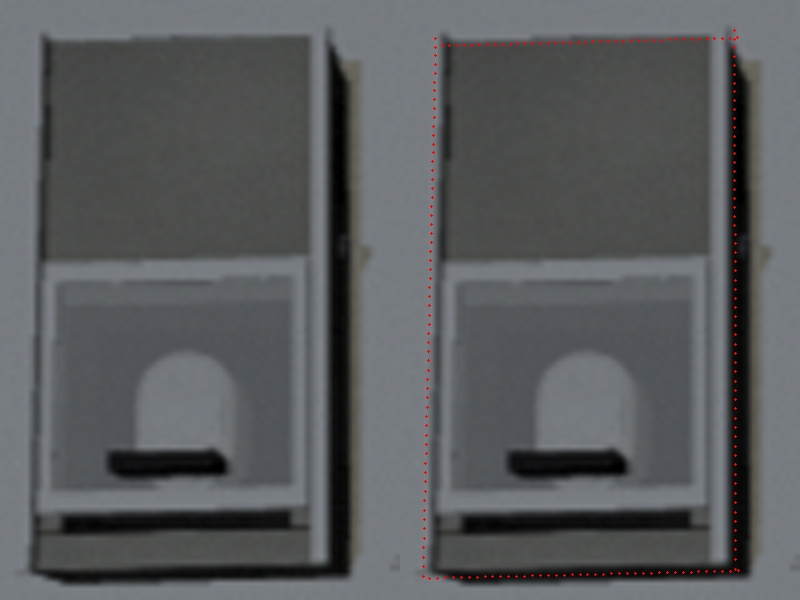

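View pics/ov2.png

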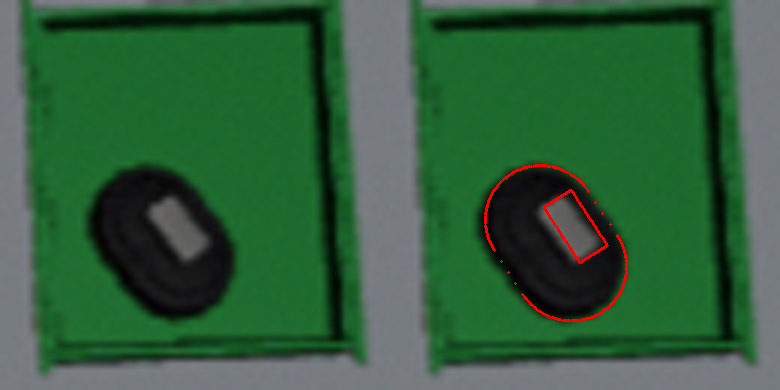

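Viewed 4. The black cup in the tray is confirmed by its round-ended shape and grey block. Both overlays are about 1.5 px off, because my gradient cap saturated and the station fit locked onto the shadow. I'll refit without the cap, adding the window and its travel.

```bash
sed -i 's/np.minimum(\(cv2.remap(.*LINEAR)\),150)/np.sqrt(\1)/; s/(0,0),0.8/(0,0),0.6/' h.py
cat >> h.py <<'E'
def stn(d):
    return np.vstack([seg([(-.1,-.1,.114),(.26,-.1,.114)]),seg([(-.1,-.09,.114),(.26,-.09,.114)]),
      rect(-.083+d,.083+d,-.088,.088,.11),rect(-.061+d,-.049+d,-.035,.035,.145),seg([(-.1,-.1,.1),(-.1,.1,.1)],40)])
E
python3 - <<'E'
from h import *
np.set_printoptions(precision=4,suppress=True)
T=optics.capture('top');S=optics.capture('side')
for ps in ([T],[S],[T,S]):
    best=min(((*fit(ps,stn(d),(.47,.252,0),.012,.17),d) for d in np.arange(0,.045,.004)),key=lambda a:a[1]);print('station',best)
qs,_,d=best
for ps in ([T],[S],[T,S]):
    r=[fit(ps,CUP,(.417,-.236,y0),.01,.3) for y0 in (.2,.7,1.2,1.7,2.2,2.7)]
    r.sort(key=lambda a:a[1]);print('cup',r[0],r[1],r[3])
r2=[fit([T],rect(-.018,.018,-.009,.009,.079),(.417,-.236,y0),.01,.3) for y0 in (.2,.7,1.2)]
print('block',r2)
qc=r[0][0];np.save('q.npy',[[*qs,d],[*qc,0]])
a=over(T,[(pose(qs,stn(d)),(255,0,0))],(210,285,135,240),5,(800,600))
b=over(T,[(pose(qc,CUP),(255,0,0))],(360,415,195,235),7,(750,600))
o=np.zeros((a.shape[0]+0,800,3),np.uint8);o[:,:a.shape[1]]=a
save('ov3',np.vstack([cv2.resize(a,(600,int(a.shape[0]*600/a.shape[1]))),cv2.resize(b,(600,180))])[:600])
E
```

```text
station (array([ 0.4615,  0.2428, -0.0087]), np.float64(-17.684627532958984), np.float64(0.028))
station (array([0.4559, 0.2591, 0.0131]), np.float64(-19.453140258789062), np.float64(0.036000000000000004))
station (array([0.4741, 0.2515, 0.0161]), np.float64(-35.12485885620117), np.float64(0.016))
cup (array([ 0.4199, -0.2364,  0.6169]), np.float64(-17.63292121887207)) (array([ 0.4198, -0.2364,  3.7601]), np.float64(-17.63275146484375)) (array([ 0.4199, -0.2363,  0.6201]), np.float64(-17.632061004638672))
cup (array([ 0.4228, -0.2405,  0.5414]), np.float64(-15.631643295288086)) (array([ 0.4228, -0.2403,  0.5377]), np.float64(-15.631139755249023)) (array([ 0.4228, -0.2404,  0.5432]), np.float64(-15.629486083984375))
cup (array([ 0.4206, -0.2371,  3.7474]), np.float64(-32.57461166381836)) (array([ 0.4206, -0.2371,  3.7466]), np.float64(-32.57408905029297)) (array([ 0.4206, -0.2371,  0.6047]), np.float64(-32.57341003417969))
block [(array([ 0.4194, -0.2358,  0.6295]), np.float64(-19.035551071166992)), (array([ 0.4195, -0.2358,  0.6266]), np.float64(-19.036542892456055)), (array([ 0.4195, -0.2358,  0.6231]), np.float64(-19.036836624145508))]
```

View pics/ov3.png

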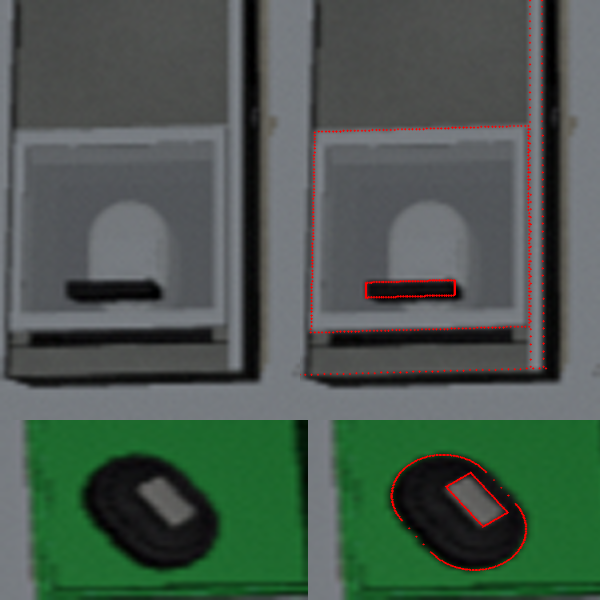

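Viewed 5. The overlay now matches. Station is at (0.474, 0.2515), yaw 0.016, ajar about 16 mm; the cup block is at about (0.420, -0.237), yaw 0.62. Next I'll open the window.

```bash
cat >> h.py <<'E'
QS=np.array([.4741,.2515,.0161])
def st(x,y,z): return pose(QS,[(x,y,z)])[0]
def rep(m=''):
    s=telemetry.sense();print(m,round(s['clock'],2),np.round(s['tool_pos'],4),np.round(s['contact_force'],1),round(s['opening'],4),np.round(s['joints'],2))
E
python3 - <<'E'
from h import *
o=[np.pi,0,QS[2]+np.pi/2]
env.move_to(st(-.039,0,.21),o);rep('above')
env.servo_line(st(-.039,0,.124),velocity=.12);rep('down')
env.command_gripper(.0,30);rep('pinch')
env.servo_line(st(.085,0,.124),velocity=.08);rep('slid')
for x in (.091,.095,.098):
    env.servo_line(st(x,0,.124),velocity=.04);rep(x)
    if np.linalg.norm(telemetry.sense()['contact_force'][:2])>15: break
E
```

```text
above 2.69 [0.4347 0.2516 0.21  ] [0.7 0.8 0.2] 0.0852 [ 0.52  0.22 -0.19  1.16  0.    2.08]
down 3.56 [0.4355 0.2514 0.1246] [-0.5 -0.6  1. ] 0.0854 [ 0.52  0.27 -0.35  0.95 -0.    2.08]
pinch 4.33 [0.4351 0.2508 0.124 ] [ 0.5  0.  -0.1] -0.0001 [ 0.52  0.27 -0.35  0.95 -0.    2.08]
slid 6.03 [0.5586 0.2528 0.1241] [ 0.3  0.4 -0.6] -0.0001 [ 0.43  0.45 -0.07  1.05 -0.    1.98]
0.091 6.33 [0.5654 0.253  0.1241] [-0.6  1.   0.3] 0.0003 [ 0.42  0.46 -0.05  1.05  0.    1.98]
0.095 6.58 [0.5694 0.253  0.124 ] [-0.1 -0.2  0.1] -0.0001 [ 0.42  0.47 -0.04  1.06 -0.    1.97]
0.098 6.83 [0.5723 0.2531 0.124 ] [-0.   0.2  0.7] 0.0 [ 0.42  0.47 -0.03  1.06 -0.    1.97]
```

Run:
```python
from h import *
env.servo_line(st(.098,0,.25),velocity=.2)
S=optics.capture('side');T=optics.capture('top')
a=cv2.resize(S['frame'][200:310,200:340],(800,629),interpolation=cv2.INTER_CUBIC)
save('s2',cv2.resize(a,(760,598)))
for p in (S,T):
  for n in('window_handle','station'):
    for d in optics.spot_point(p,n)[:2]: print(n,np.round(d['at'],4),round(d['confidence'],2))
rep()
```

```text
window_handle [0.4296 0.2509 0.1408] 0.9
window_handle [ 0.4199 -0.2357  0.0036] 0.38
station [0.4716 0.253  0.0044] 0.96
window_handle [0.44   0.2499 0.1428] 0.58
station [0.4697 0.2513 0.0016] 0.67
 7.91 [0.5715 0.2528 0.2488] [-0.3  0.4 -0.7] -0.0001 [ 0.42  0.43  0.22  1.36 -0.    1.97]
```

View pics/s2.png

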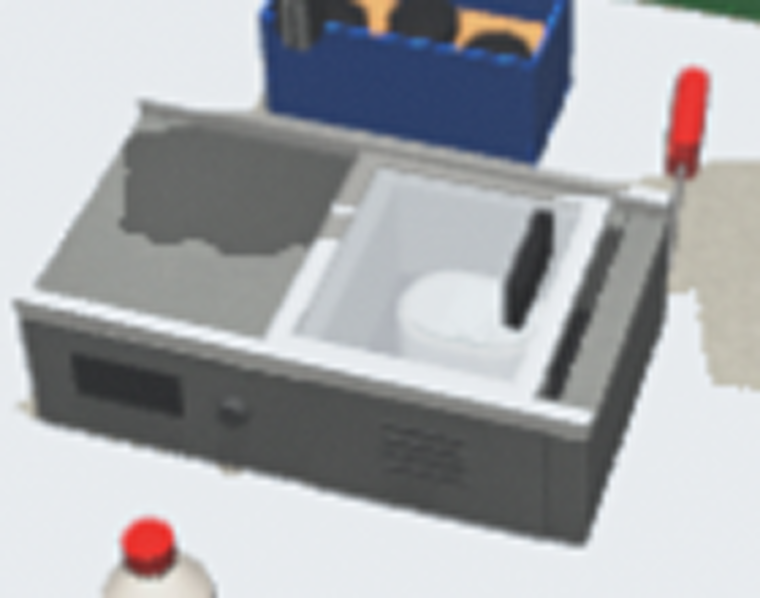

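Viewed 6. The window has not moved: the handle is still at crop (528,270), and the gripper tip shows at crop (300,45), about px (255,208). I'll check whether the reported TCP projects there.

Run:
```python
from h import *
S=optics.capture('side');T=optics.capture('top')
s=telemetry.sense();t=np.array(s['tool_pos'])
print(s['orientation'],proj(S,[t,t+[0,0,.02],t+[0,0,.08]]).round(1),proj(T,[t,t+[0,0,.08]]).round(1))
def crop(p,k,x0,y0,w,h):
    im=p['frame'].copy(); im=cv2.resize(im[y0:y0+h,x0:x0+w],None,fx=k,fy=k,interpolation=cv2.INTER_CUBIC)
    for u,v in proj(p,[t,t+[0,0,.08]]): cv2.drawMarker(im,(int((u-x0+.5)*k),int((v-y0+.5)*k)),(255,0,0),0,12,2)
    return im
save('g1',np.hstack([crop(S,4,200,130,100,120),crop(T,4,200,130,100,120)]))
```

```text
[-3.14055270e+00  4.57449947e-04  1.58687183e+00] [[256.1 212.8]
 [255.7 208. ]
 [254.6 192.9]] [[229.2 155.5]
 [221.9 147.4]]
```

View pics/g1.png

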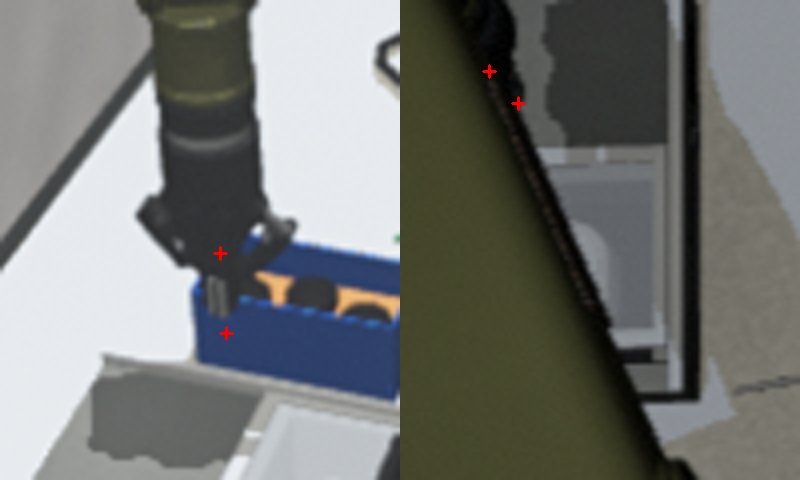

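Viewed 7. In the side view the real fingertips are about 4.5 px above the reported TCP, roughly 18 mm too high. That explains the miss, since the tips cleared the fin's 145 mm top. I'll redo the pinch lower, at a depth that is safe whichever height is true. The pick and place heights will then be relative to the tray floor, so this offset cancels.

Run:
```python
from h import *
env.command_gripper(.085,30)
env.servo_line(st(-.039,0,.2),velocity=.25);rep('above')
env.servo_line(st(-.039,0,.110),velocity=.1);rep('down')
env.command_gripper(.0,30);rep('pinch')
if telemetry.sense()['opening']>.008:
    env.servo_line(st(.085,0,.110),velocity=.08);rep('slid')
    for x in (.089,.093,.096,.099,.102):
        env.servo_line(st(x,0,.110),velocity=.04);rep(x)
        if np.linalg.norm(telemetry.sense()['contact_force'][:2])>12: break
```

```text
above 9.53 [0.4364 0.2515 0.2008] [ 0.3 -0.5 -0.3] 0.0848 [ 0.52  0.23 -0.21  1.14 -0.    2.08]
down 10.57 [0.4357 0.2512 0.1105] [0.1 0.7 0.6] 0.0851 [ 0.52  0.29 -0.37  0.91  0.    2.08]
pinch 11.23 [0.4353 0.2509 0.1102] [ 0.7 -0.3  2.1] 0.0112 [ 0.52  0.29 -0.37  0.91 -0.    2.08]
slid 12.93 [0.5611 0.2524 0.1102] [ 1.6 -1.1  4.6] 0.011 [ 0.42  0.46 -0.09  1.01 -0.    1.98]
0.089 13.18 [0.5644 0.2525 0.1103] [ 0.8 -1.9  5. ] 0.0111 [ 0.42  0.47 -0.08  1.02 -0.    1.98]
0.093 13.43 [0.566  0.2525 0.1102] [-3.8 -2.2  8.2] 0.011 [ 0.42  0.48 -0.07  1.03  0.    1.97]
0.096 13.68 [0.566  0.2525 0.1102] [-9.9 -2.8 13. ] 0.0112 [ 0.42  0.48 -0.06  1.03  0.    1.97]
0.099 13.93 [0.5659 0.2525 0.1102] [-16.8  -1.7  17.5] 0.0112 [ 0.42  0.48 -0.06  1.04  0.    1.97]
```

Run:
```python
from h import *
p=telemetry.sense()['tool_pos']
env.servo_line([.5665,.2525,.110],velocity=.03);rep('relax')
env.command_gripper(.085,30);rep('open')
env.servo_line([.5665,.2525,.24],velocity=.2)
o=[np.pi,0,.62+np.pi-2*np.pi]
env.servo_line([.42,-.1,.24],ori=o,velocity=.3);rep()
env.servo_line([.42,-.237,.2],velocity=.25);rep('above cup')
T=optics.capture('top');S=optics.capture('side')
for p in (T,S):
    for n in ('window_handle','gauge_face','station','cup_block'):
        for d in optics.spot_point(p,n)[:2]: print(n,np.round(d['at'],4),round(d['confidence'],2))
q=np.array([.471,.2515,.0161])
a=over(T,[(pose(q,rect(-.075,.075,-.075,.075,.1)),(255,0,0)),(pose(q,stad(.08)),(255,255,0)),(pose(q,rect(.067,.233,-.088,.088,.11)),(0,255,0))],(205,285,130,240),5,(800,600))
save('ov4',a)
for ps in([T],[S],[T,S]): print(fit(ps,np.vstack([stad(.08),rect(-.075,.075,-.075,.075,.1)]),(.471,.2515,.01),.01,.12))
```

```text
relax 14.3 [0.566  0.2525 0.1102] [-2.9 -1.3  7.4] 0.011 [ 0.42  0.47 -0.07  1.02  0.    1.97]
open 15.01 [0.5665 0.2525 0.11  ] [-0.8 -0.1  0.3] 0.0849 [ 0.42  0.47 -0.07  1.02 -0.    1.97]
 18.38 [ 0.42   -0.0998  0.2399] [-0.9  0.1  0.2] 0.0849 [-0.23  0.09 -0.27  1.21  0.   -0.85]
above cup 19.11 [ 0.4198 -0.2362  0.2001] [ 0.5 -0.4 -0.2] 0.0852 [-0.51  0.19 -0.25  1.13  0.   -1.13]
window_handle [0.5678 0.2526 0.1426] 0.8
window_handle [ 0.5182 -0.5177 -0.0011] 0.69
gauge_face [0.4705 0.2548 0.0797] 0.94
station [0.4701 0.2511 0.0018] 0.61
station [ 5.209e-01 -5.153e-01  3.000e-04] 0.38
cup_block [ 0.3702 -0.4398  0.0762] 0.64
cup_block [ 0.4171 -0.2364  0.0813] 0.48
window_handle [0.5632 0.2546 0.1394] 0.68
gauge_face [0.4698 0.2493 0.0795] 0.9
gauge_face [ 0.4224 -0.2382  0.0041] 0.4
station [ 4.706e-01  2.582e-01 -3.000e-04] 0.58
cup_block [ 0.2719 -0.2438  0.0718] 0.62
cup_block [ 0.3704 -0.4414  0.0712] 0.6
(array([0.47012111, 0.25218386, 0.0140697 ]), np.float64(-21.28092384338379))
(array([0.47170134, 0.25358824, 0.01159298]), np.float64(-23.96259117126465))
(array([0.47090781, 0.25260059, 0.00753822]), np.float64(-44.74257278442383))
```

View pics/ov4.png

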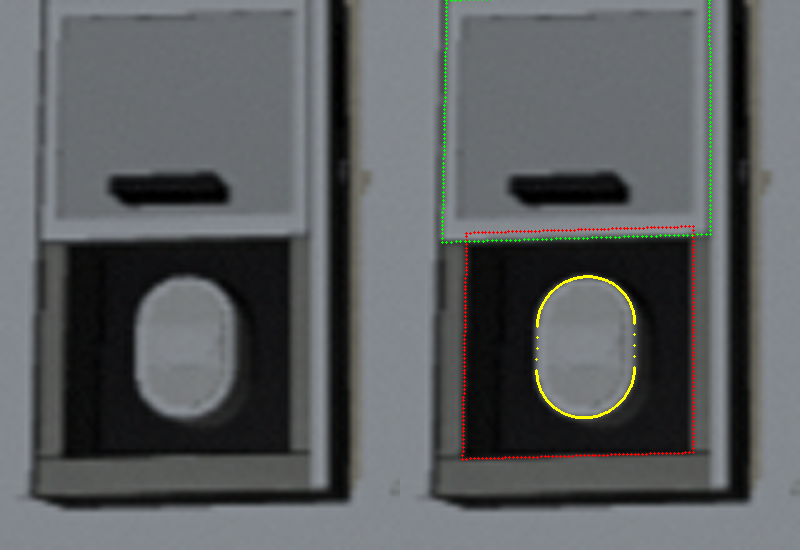

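Viewed 8. The window is fully open (lower frame edge at crop row 238), and the head outline fits the model at (0.471, 0.252), yaw about 0.014. Now the pick.

Run:
```python
from h import *
env.servo_line([.4197,-.2365,.08],velocity=.15)
env.servo_line([.4197,-.2365,.033],velocity=.06);rep('down')
env.command_gripper(.0,50);rep('grip')
if telemetry.sense()['opening']>.014:
    env.servo_line([.4197,-.2365,.053],velocity=.06);rep('lift20')
    env.servo_line([.4197,-.2365,.243],velocity=.2);rep('up')
    S=optics.capture('side');T=optics.capture('top')
    x=(300,400,120,220)
    f=lambda p,c:cv2.resize(p['frame'][c[2]:c[3],c[0]:c[1]],None,fx=4,fy=4,interpolation=cv2.INTER_CUBIC)
    q=[.4197,-.2365,.62]; C=pose(q,stad(.215))
    X=[(C,(255,0,0))]
    save('lift',np.hstack([over(S,X,(290,390,90,210),4,(800,600))]))
```

```text
down 21.49 [ 0.42   -0.2366  0.0332] [-0.5  0.6  0.4] 0.0848 [-0.51  0.34 -0.54  0.7   0.   -1.13]
grip 22.12 [ 0.4197 -0.2365  0.0331] [-0.5  1.4  0.9] 0.0168 [-0.51  0.34 -0.54  0.7   0.   -1.13]
lift20 22.6 [ 0.4201 -0.2367  0.0535] [-0.8 -0.2 -1.6] 0.0168 [-0.51  0.31 -0.51  0.75  0.   -1.13]
up 23.7 [ 0.4189 -0.2361  0.2418] [ 0.8  0.3 -2.5] 0.017 [-0.51  0.17 -0.17  1.23 -0.   -1.13]
```

View pics/lift.png

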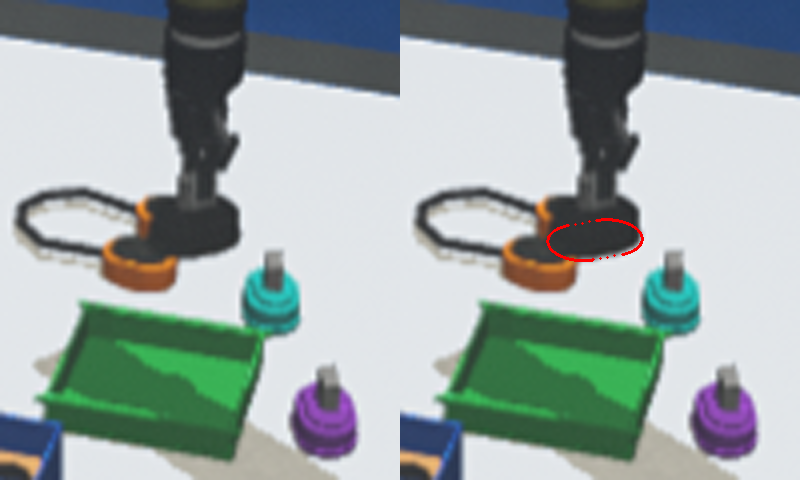

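Viewed 9. The cup is held level, and the red outline predicted for its underside (z 0.215) coincides with its lower rim. Next: carry it over, and check before the final lowering.

Run:
```python
from h import *
yw=.0145; o=[np.pi,0,yw+np.pi-2*np.pi]
env.servo_line([.43,-.08,.27],velocity=.2)
env.servo_line([.4707,.252,.25],ori=o,velocity=.2);rep('over')
env.servo_line([.4707,.252,.148],velocity=.12);env.sleep(.3);rep('hover')
S=optics.capture('side');T=optics.capture('top')
q=[.4707,.252,yw]
for p in(S,T):
    for n in('cup','cup_block'):
        for d in optics.spot_point(p,n)[:2]: print(n,np.round(d['at'],4),round(d['confidence'],2))
save('hov',over(S,[(pose(q,stad(.120)),(255,0,0)),(pose(q,rect(-.075,.075,-.075,.075,.1)),(255,255,0))],(240,340,205,305),4,(800,600)))
```

```text
over 26.57 [0.4706 0.2512 0.2501] [ 1.1 -0.1 -2.6] 0.0171 [ 0.49  0.26 -0.03  1.28 -0.    0.48]
hover 27.87 [0.471  0.2522 0.1485] [-0.   1.1 -1.9] 0.0169 [ 0.49  0.31 -0.23  1.03  0.    0.48]
cup [ 0.3656 -0.4421 -0.0018] 0.82
cup [0.4737 0.2538 0.1218] 0.71
cup_block [ 0.27   -0.2444  0.0734] 0.78
cup_block [0.4692 0.2514 0.189 ] 0.69
cup [ 0.3685 -0.4423 -0.0022] 0.56
cup [0.4692 0.2562 0.1213] 0.53
cup_block [ 0.3715 -0.4428  0.0749] 0.97
cup_block [0.4706 0.2509 0.1932] 0.74
```

View pics/hov.png

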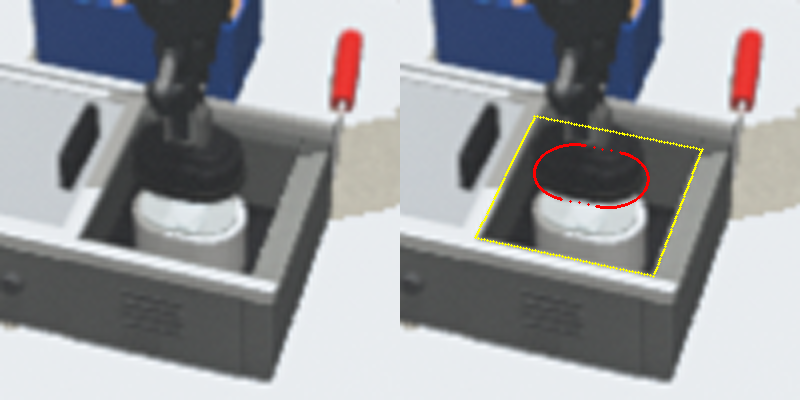

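Viewed 10. The cup is level over the head, clear of the well's edges, with its outline within 1 px of the prediction for underside 0.120. The networks agree, giving about (0.471, 0.254, 0.1215). I'll lower it 30 mm.

Run:
```python
from h import *
env.servo_line([.4707,.252,.118],velocity=.05);env.sleep(.5);rep('final')
S=optics.capture('side');T=optics.capture('top')
q=[.4707,.252,.0145]
for p in(S,T):
    for n in('cup','cup_block','window_handle','bin','driver','bottle','headset'):
        for d in optics.spot_point(p,n)[:3]:
            print(n,np.round(d['at'],4),round(d['confidence'],2))
save('fin',over(S,[(pose(q,stad(.090)),(255,0,0)),(pose(q,stad(.080)),(255,255,0))],(240,340,205,305),4,(800,600)))
```

```text
final 29.42 [0.4707 0.252  0.1181] [-0.1  0.1 -1.8] 0.0167 [ 0.49  0.33 -0.28  0.96  0.    0.48]
cup [ 0.266  -0.2432  0.0017] 0.87
cup [0.4706 0.2516 0.0892] 0.69
cup [ 0.3654 -0.4442  0.0021] 0.53
cup_block [ 0.2701 -0.2473  0.0733] 0.75
cup_block [0.4705 0.2519 0.1593] 0.7
cup_block [ 0.3699 -0.4392  0.076 ] 0.56
window_handle [0.5601 0.2544 0.1429] 0.65
bin [ 0.5971 -0.0077  0.0029] 0.98
bin [0.4668 0.252  0.158 ] 0.54
driver [ 0.3977  0.0179 -0.0033] 0.45
bottle [ 0.5698  0.512  -0.005 ] 0.61
headset [ 0.5172 -0.5161 -0.0013] 0.85
cup [ 0.2749 -0.2437 -0.0013] 0.8
cup [0.4711 0.2554 0.0891] 0.76
cup [ 0.3665 -0.4443 -0.0029] 0.59
cup_block [ 0.3689 -0.4397  0.0759] 0.88
cup_block [0.4716 0.2515 0.1649] 0.65
cup_block [ 0.2709 -0.2418  0.0735] 0.56
window_handle [0.5684 0.253  0.1425] 0.67
bin [ 0.596  -0.0118 -0.0032] 0.88
driver [ 0.4023  0.0203 -0.0028] 0.73
driver [0.4725 0.2502 0.081 ] 0.4
driver [0.4664 0.2546 0.0918] 0.32
bottle [0.4692 0.2553 0.0921] 0.53
bottle [0.5736 0.5105 0.001 ] 0.48
headset [ 5.215e-01 -5.187e-01  5.000e-04] 0.93
```

View pics/fin.png

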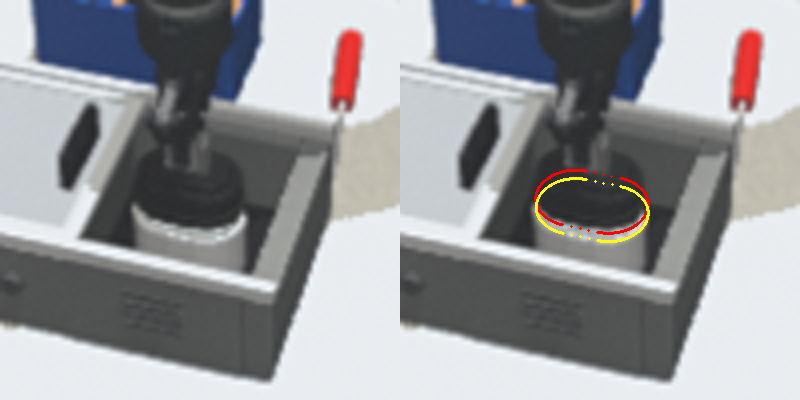

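Viewed 11. The cup is level over the head with a strip of glass showing beneath it. The force is just the cup's weight, and the networks put the underside at 0.089. Signing off.

```bash
python3 -c "
from h import *
env.sign_off();rep()"
```

```text
the job is handed in; nothing more can be done
the job is handed in; nothing more can be done
```

The window is fully open, and the gripper is holding the black ear cup from the green tray level and still over the inspection head, about 10 mm above the glass. The job was handed in at about 29.5 s on the robot's clock, against the 59 s limit.

**What I did**
1. I pinched the window's handle and slid it along +x until it hit its stop, at tool x = 0.566 with about 17 N of sideways force, then eased off and let go.
2. I took the cup by its grey block (50 N set, fingers stopped at 17 mm) and carried it at least 0.2 m above the bench, higher than everything in between.
3. I lowered it in line with the head, to (0.4707, 0.252).

**Last checks**
- **Cup position:** the two cameras' networks put its underside at (0.4706, 0.2516, 0.089) and (0.4711, 0.2554, 0.089), against a glass height of 0.080.
- **Contact:** the force on the tool was only about 2 N, close to the cup's weight, so nothing was pressing on the head or the station.
- **Other things:** the driver, bottle and headset read within about 5 mm of where they started. The bin wasn't found in the first pictures, so I have no start position to compare, but the arm met no contact near it.

**What failed or disagreed**
- **First pinch missed:** the fingertips were really about 18–20 mm higher than the reported tool position, so they closed above the handle. Nothing moved; I repeated it lower. I set the cup's heights relative to the tray floor, so this error cancels.
- **Station position:** the first fit along x was about 3 mm off. I corrected it from the window's stop and a new fit of the head.
- **Small leftover differences:** in the last side view, the cup's rim sits about 1 px above its predicted outline. The side camera read the open handle at x = 0.560, while the top camera read 0.568 and the stop was at 0.566.

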